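Lift the cover plate with the blade lifter onto the spring check scale

TASK

Take the blade lifter by its handle, slide its blade under the round aluminium plate that lies against the V-shaped stop, and lay the plate gently, flat and centred on the fork-shaped pan of the spring scale so that its weight alone draws the pan down onto its stop. Then draw the lifter out from under it and lay it flat on the bench, clear of the scale. Do not touch the plate with the gripper, do not drop it, and leave the bottle, wood block, grinding wheel and bolt cup standing where they are.

Things in the scene. Friction and masses are not known exactly. Their poses are not given: they have to be found in the camera images.
- lifter_grip (a point): Blade lifter (broad spatula, 0.15 kg) lying on its blade: this point is the best place to grip the handle, over the neck, 48 mm above the blade's underside. x points ahead along the blade, y across, z up. Wooden handle 22 mm wide (y), 36 to 60 mm above the blade's underside, from 25 mm ahead of this point to 90 mm behind it. The neck, 16 mm wide, lies within 10 mm of this point.
- lifter_seat (a point): Point on the blade's upper face where the plate's centre should ride: 80 mm ahead of lifter_grip and 46 mm below it, same axes. The steel blade is flat, 50 mm wide, 2 mm thick, and runs from 95 mm behind this point to its tip 35 mm ahead; all of it ahead of 65 mm behind this point is free to carry.
- plate_center (a point): Centre (half-way up) of the round aluminium plate, 110 mm in diameter, 7 mm thick, 0.13 to 0.21 kg, flat on the bench at the open side of the stop, touching it or up to 10 mm short of it; z is its axis. Its lower edge is chamfered 4 mm in by 3 mm up, so that a thin blade pushed along the bench runs under it.
- stop: V-shaped steel stop fixed to the bench: two bars 62 mm long, 12 mm thick, 12 mm high. Origin on the bench, where the plate's centre is when pushed home into the V; x points from there to the V's corner. Inner faces of the bars 56 mm from the origin, 32 degrees either side of x. Push the blade along +x until lifter_seat is over the origin: the stop holds the plate; the tip clears it by 10 mm.
- scale: Spring check scale, fixed. Origin on the bench below the pan's centre; x points from the pan's open side to the column. Blue base plate 12 mm high, 150 mm wide (110 mm by the column), from 70 mm before to 135 mm beyond the origin; twin-rod column with head block 108 mm beyond it, 200 mm high, from which spring and pan hang. Hard stop under the pan's cross-bar, 63 to 81 mm beyond.
- pan_seat (a point): Centre of the pan at its rails' upper faces (64 mm up when empty, 52 mm when down); scale's axes. A fork open to -x: two rails along x, from 56 mm before to 66 mm beyond, 8 mm thick, inner edges 34 mm either side: a 68 mm gap lets the blade down through and out along -x. Outer lips (63 mm either side) and a cross-bar (66 mm beyond) stand 5 mm above the rails; the plate lies inside them.
- pan (a joint): How far the pan has sunk, m: 0 empty, 0.012 fully down on the hard stop. Its spring lifts with 0.35 N at 0 and 0.8 N at 0.012, so the plate's weight alone carries it fully down.
- bottle: Bystander: white spray bottle, 66 mm in diameter, 210 mm tall; origin at the centre of its underside.
- wood_block: Bystander: upright wooden block 45 x 50 x 120 mm tall; origin at the centre of its underside.
- grind_wheel: Bystander: small abrasive wheel lying flat, 44 mm in diameter, 18 mm high; origin at the centre of its underside.
- bolt_cup: Bystander: low black cup with bolts, 46 mm in diameter, 26 mm high; origin at the centre of its underside.
Mind the look-alikes: they are no part of the job. Leave any blue or yellow look-alike of the part that bears lifter_grip alone.

How it is judged:
On the way:
1. the plate is off the bench, carried on the lifter's blade (height (world z) of plate_center above 0.03 m and contact force between plate and lifter above 0.3 N and distance between plate_center and lifter_seat below 0.04 m), for 0.2 s.
At the end, for the whole second after the job is handed in: The plate lies flat (within 0.04 rad) on the pan's rails, its centre within 15 mm of the pan's centre, and the pan is fully down (at least 10.8 mm of its 12 mm); the lifter lies flat on the bench on its blade, at rest, touching neither the plate nor the scale (value of joint pan above 0.0108 m and horizontal distance between plate_center and pan_seat below 0.015 m and z of plate_center in the frame of pan_seat between 0.001 and 0.0065 m and angle between plate_center's own z axis and vertical below 0.04 rad and contact force between plate and lifter below 0.02 N and linear speed of each of plate, lifter below 0.02 m/s and height (world z) of lifter_grip below 0.052 m and angle between lifter_grip's own z axis and vertical below 0.06 rad and contact force between lifter and scale below 0.02 N).
It fails at once if the gripper touches the plate (contact force between any of the fingers, the arm and plate above 0.5 N).
It fails at once if the plate is dropped: it strikes the scale with more than 20 N (contact force between plate and scale above 20 N).
It fails at once if a bystander is moved by more than 20 mm (distance of any of bottle, wood_block, grind_wheel, bolt_cup from where it was at the start of the episode above 0.02 m).
It also fails if it takes over 64 s, if anything falls off the work surface, if the arm or the gripper's body presses on something with over 40 N, if the wrist force passes 120 N, or if a joint passes its speed limit or range.

ROBOT

A 6-joint arm with a two-finger parallel gripper is mounted at the origin on the work surface. World frame = base frame: x ahead of the robot, y to its left, z up, the work surface at z = 0. Lengths are in m, angles in rad, forces in N, time in s.
With the tool pointing down it reaches from about 0.3 to 1 m from the base axis. Payload 5.1 kg.
Tool frame: the origin (TCP) lies midway between the tips of the shut fingers; the grasp point (between the pads) lies 19 mm behind it; z points along the fingers, y is the direction in which the jaws open and shut (so a half turn about z gives the same grasp; the last joint's range is limited). The gripper opens to 95 mm and grips with 3 to 60 N. Pads are 20 mm wide; open, the fingers measure 119 mm over their backs; the gripper's body (75 mm by 180 mm) begins 59 mm behind the grasp point.
Start: joints at [1.043, 0.124, 1.65, -0, 1.367, -0.083], TCP at [0.28, 0.587, 0.215] pointing down, gripper open.
Joint ranges: [-2.61, 2.61], [-1.02, 2.33], [0.03, 2.71], [-1.35, 4.49], [0.32, 2.68], [-2.91, 2.91]. Speed limits (rad/s): [2.57, 2.57, 3.14, 3.14, 3.14, 3.14].

INTERFACE

Orientations are given as [roll, pitch, yaw] about the fixed x, y, z axes, in that order (R = Rz(yaw) Ry(pitch) Rx(roll)).
In Python, from workcell import * gives the robot as it stands.
- The arm moves only by the tool step_arm, never from a script. Its argument "steps" is a list of rows, each a list of 2 entries, a list of its own where there are three numbers: the shift along the tool's x, y, z in units of 0.05 m (1.0 is 0.05 m), then the turn, a rotation vector about the tool's x, y, z in units of 4 degrees (1.0 is 4 degrees). In form: [[[x, y, z], [ax, ay, az]], ...]. A call has 1 to 10 rows; each row shifts and turns the commanded pose from where the row before left it, along the tool's axes as they then stand; what a row does not reach is not made up. A row lasts 1/8 s, in which the tool goes at most 62.5 mm and 10.7 degrees, less where a joint would pass 70% of its speed; a pose out of reach is approached as far as the arm can. A call with a number of a shift or a turn outside -1 to 1 is refused whole. A call with a gripper value outside its range is refused whole. "grip" is the gripper command: -1 is fully open, 1 is shut, values between are in proportion, set as the call begins (left out, the last holds). The fingers move at their own pace and stop on an object; "squeeze" is the grip in N (left out, the last holds). Time passes only in rows, so rows that do not move let the fingers close. It gives the time, the measured TCP pose, the force and the opening at its end, in the units of the state.
- get_state(): the state, without advancing time (a new reading comes with each control period).
- snapshot(name): name is "scene" or "top" or "wrist"; returns the picture (420x560x3 uint8, red, green, blue); there is no depth.
- camera_params(name): a dict with "fovy" (degrees; the focal length in pixels is half the picture's height over the tangent of half this angle, whatever the lens; pixels are square), "cx", "cy" (the principal point, pixels), "origin" and "attitude" of the camera in the world. Camera axes: x right, y down, z forward; pixel columns grow to the right and rows downward; lengths in m; the calibration is good to about 2 mm. A picture is of the moment at which its call begins: read the wrist's pose just before it. camera_params takes no time and is no camera call; for the wrist camera it gives the pose at the moment of the call.
- finish_job(): hands the job in, once; it reports no verdict.
The state is a dict: "time_s": time; "qpos": joint angles; "dq": joint speeds; "joint_torque": joint torques, N m; "ee_pos": TCP position; "orientation": TCP orientation; "force": force on the tool from outside, world axes, zero at the start; "torque": the same for the moment, N m; "width": finger opening in m.
Only numpy, scipy, OpenCV 4.12 (cv2) and the standard library are available. Lean on these libraries where they do the work, as an engineer would, in place of code of your own. Each camera call takes 0.05 s, during which the arm holds its last target.

## Working session

There is one attempt and no reset: what is moved stays moved. The work goes in short steps, Python scripts to look and compute and a tool call to move; the robot and the scene stay as the last step left them, time stands still between calls to the robot, and variables do not carry over. Pictures are saved under pics/ and viewed, and the job is handed in when it is done.

Besides the shell and the picture viewer there is one more tool, called as name(argument=value, ...) on one line, values as JSON. step_arm: Moves the arm, as the interface text tells. Its arguments: {"type":"object","properties":{"steps":{"type":"array"},"grip":{"type":"number"},"squeeze":{"type":"number"}},"required":["steps"]}

```bash
ls; mkdir -p pics; python3 - <<'E'
from workcell import *
import cv2
for n in ["scene","top","wrist"]:
    p=camera_params(n); print(n,p)
    im=snapshot(n); cv2.imwrite(f"pics/{n}0.png",im[:,:,::-1])
print(get_state())
E
```

```text
pics
scene {'fovy': 53.3763645147982, 'cx': 279.33407667589967, 'cy': 205.69347589481296, 'origin': array([ 1.06447053, -0.24713063,  0.57016343]), 'attitude': array([-2.24323284,  0.01817161,  1.12979501])}
top {'fovy': 52.20076463571036, 'cx': 273.1917726368954, 'cy': 213.99172776478002, 'origin': array([0.31940498, 0.02497855, 1.12949468]), 'attitude': array([-2.95945851, -0.01487549, -1.5654742 ])}
wrist {'fovy': 65.92293487406307, 'cx': 276.82986874006417, 'cy': 210.90685102292827, 'origin': array([0.21128102, 0.61812522, 0.38363163]), 'attitude': array([2.87186767e+00, 1.46707057e-03, 1.12637415e+00])}
{'time_s': 0.15, 'qpos': array([ 1.04341709e+00,  1.24338700e-01,  1.65135472e+00,  1.98489753e-05,
        1.36750032e+00, -8.25869339e-02]), 'dq': array([-1.60891034e-04, -2.47226854e-03, -4.75532806e-03, -9.70410038e-06,
       -1.16280996e-03, -1.33011704e-03]), 'joint_torque': array([-1.46817506e-04, -4.18191791e+01, -3.60471654e+01,  7.75888818e-02,
        4.68459714e-02, -1.19238207e-04]), 'ee_pos': array([0.27943785, 0.58631707, 0.21368347]), 'orientation': array([-3.13999862e+00, -1.51446282e-04,  2.69679620e+00]), 'force': array([-0.33590551,  0.27333485,  0.33151756]), 'torque': array([-0.01513599, -0.00967889, -0.06999835]), 'width': 0.09487114947390451}
```

View pics/scene0.png

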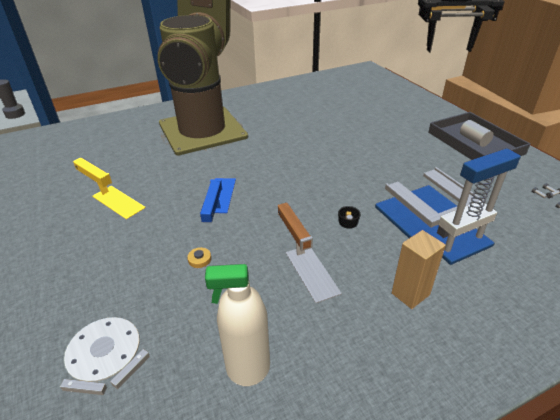

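View pics/top0.png

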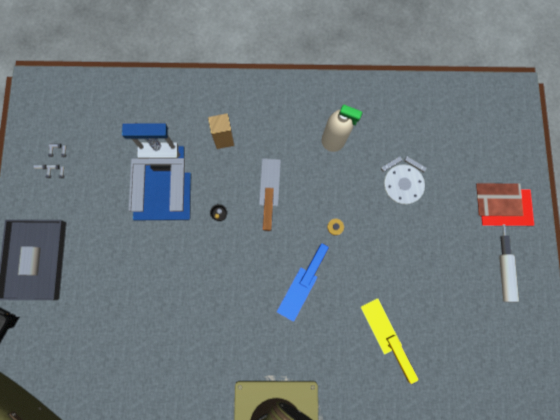

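View pics/wrist0.png

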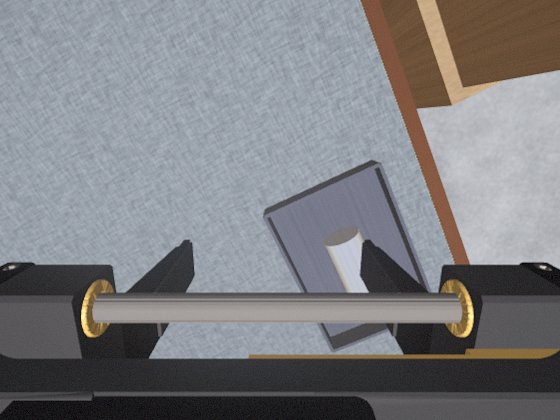

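The top picture shows these lifter candidates:
- a steel blade with a wooden handle at (268,195)
- a blue look-alike at (303,285)
- a yellow look-alike at (390,340)
- a red pad at (507,207), with a white-handled tool at (509,270)

The description (steel blade, wooden handle) fits the one at (268,195). The plate is at (405,184), the stop at (405,162) and the scale at (158,185). I'll check these in close crops.

```bash
cat > h.py <<'E'
import numpy as np, cv2
from scipy.spatial.transform import Rotation as R
def cam(p):
    f=210/np.tan(np.radians(p['fovy'])/2)
    return f,p['cx'],p['cy'],np.array(p['origin']),R.from_euler('xyz',p['attitude']).as_matrix()
def p2w(p,uv,z):
    f,cx,cy,o,M=cam(p); uv=np.atleast_2d(uv).astype(float)
    d=np.c_[(uv[:,0]-cx)/f,(uv[:,1]-cy)/f,np.ones(len(uv))]@M.T
    t=(z-o[2])/d[:,2]; return o+d*t[:,None]
def w2p(p,X):
    f,cx,cy,o,M=cam(p); c=(np.atleast_2d(X)-o)@M
    return np.c_[f*c[:,0]/c[:,2]+cx,f*c[:,1]/c[:,2]+cy]
E
python3 - <<'E'
import cv2
im=cv2.imread('pics/top0.png')
def crop(n,x0,y0,x1,y1,s):
    c=cv2.resize(im[y0:y1,x0:x1],None,fx=s,fy=s,interpolation=cv2.INTER_CUBIC)
    for x in range(x0,x1,10): cv2.putText(c,str(x),((x-x0)*s,8),0,.3,(0,255,255),1); cv2.line(c,((x-x0)*s,10),((x-x0)*s,16),(0,255,255),1)
    for y in range(y0,y1,10): cv2.putText(c,str(y),(0,(y-y0)*s+4),0,.3,(0,255,255),1)
    cv2.imwrite(n,c)
crop('pics/c_l.png',220,145,310,240,6)
crop('pics/c_p.png',365,140,445,215,7)
crop('pics/c_s.png',110,110,245,230,5)
E
```

```text
(no output)
```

View pics/c_l.png

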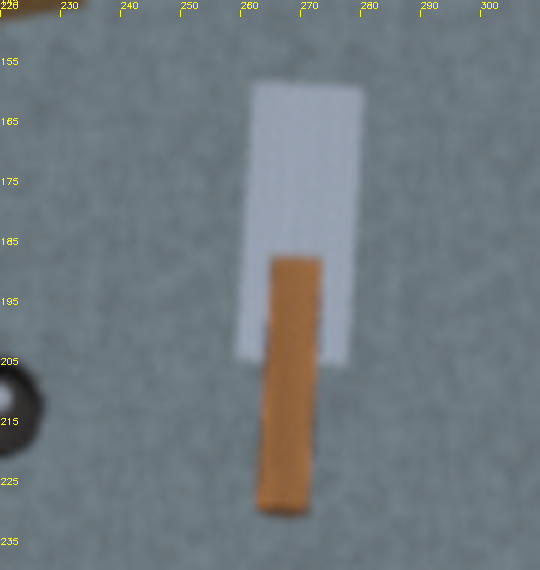

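View pics/c_p.png

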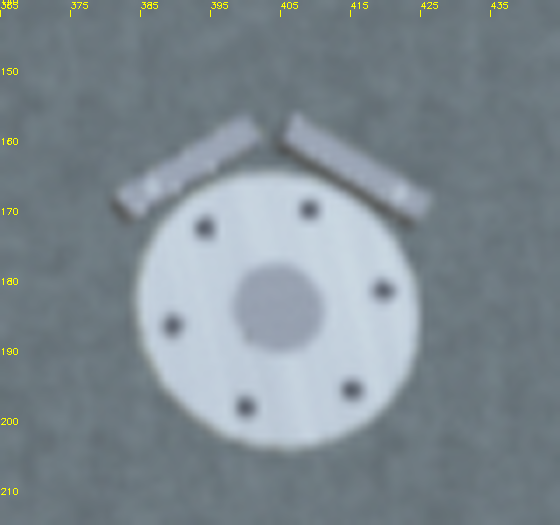

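View pics/c_s.png

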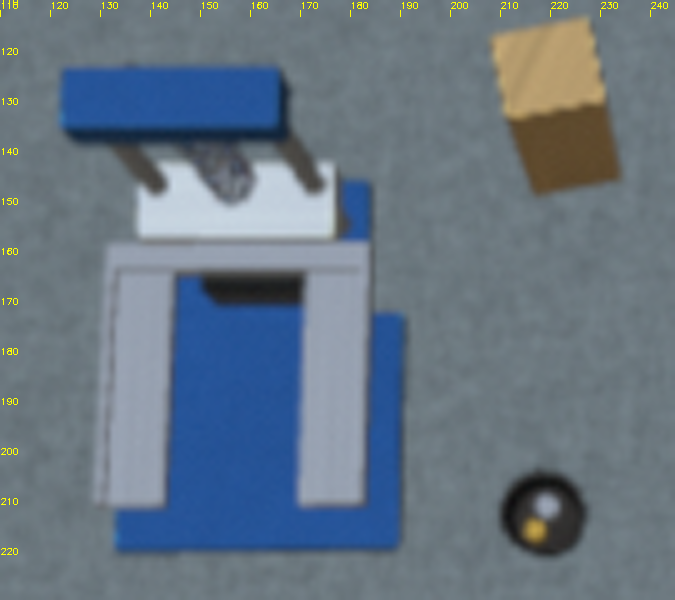

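```bash
cat > m.py <<'E'
from h import *
from workcell import camera_params
P=camera_params('top')
def q(pts,s,x0,y0): return [((x+.5)/s-.5+x0,(y+.5)/s-.5+y0) for x,y in pts]
L=lambda pts,z:p2w(P,q(pts,6,220,145),z)
np.set_printoptions(precision=4,suppress=True)
b=L([(252,80),(364,88),(235,358),(347,366)],.002); print('blade FL FR NL NR\n',b)
hd=L([(271,257),(322,257),(257,510),(308,515)],.06); print('handle\n',hd)
print('blade w',np.linalg.norm(b[0]-b[1]),'len',np.linalg.norm(b[0]-b[2]),'hw',np.linalg.norm(hd[0]-hd[1]),'hl',np.linalg.norm(hd[0]-hd[2]))
ax=(b[0]+b[1]-b[2]-b[3])/2; ax2=(hd[0]+hd[1]-hd[2]-hd[3])/2
print('yaw blade',np.degrees(np.arctan2(ax[1],ax[0])),'handle',np.degrees(np.arctan2(ax2[1],ax2[0])))
c=b.mean(0); u=ax/np.linalg.norm(ax); print('seat(from centre)',c+u*.03,'grip',c-u*.05)
u2=ax2/np.linalg.norm(ax2);print('grip from handle',hd.mean(0)+u2*.0325)
S=lambda pts,z:p2w(P,q(pts,7,365,140),z)
pl=S([(135,308),(420,308),(278,168),(278,449)],.007);print('plate\n',pl,pl[:2].mean(0),pl[2:].mean(0))
C=lambda pts,z:p2w(P,q(pts,5,110,110),z)
print('base front',C([(115,549),(400,549)],.012),'right side',C([(404,315)],.012))
r=C([(165,507),(297,507),(175,272),(304,272)],.064);print('rail inner',r)
print('cross bar top inner, outer',C([(240,270),(107,243),(370,243)],.069))
E
python3 m.py
```

```text
blade FL FR NL NR
 [[ 0.6831  0.0419  0.002 ]
 [ 0.6798 -0.0092  0.002 ]
 [ 0.5535  0.0482  0.002 ]
 [ 0.5502 -0.0019  0.002 ]]
handle
 [[0.5856 0.0321 0.06  ]
 [0.5858 0.0103 0.06  ]
 [0.4763 0.0371 0.06  ]
 [0.4744 0.0156 0.06  ]]
blade w 0.051272631700879444 len 0.1298266635017584 hw 0.0218116558592846 hl 0.10942723185803552
yaw blade -2.999231220524628 handle -2.643627936147938
seat(from centre) [0.6466 0.0182 0.002 ] grip [0.5667 0.0224 0.002 ]
grip from handle [0.563  0.0223 0.06  ]
plate
 [[ 0.6125 -0.29    0.007 ]
 [ 0.6135 -0.4009  0.007 ]
 [ 0.6694 -0.3484  0.007 ]
 [ 0.5572 -0.3428  0.007 ]] [ 0.613  -0.3454  0.007 ] [ 0.6133 -0.3456  0.007 ]
base front [[0.5079 0.3794 0.012 ]
 [0.509  0.2298 0.012 ]] right side [[0.6368 0.2329 0.012 ]]
rail inner [[0.5208 0.3392 0.064 ]
 [0.5213 0.273  0.064 ]
 [0.6438 0.3415 0.064 ]
 [0.6444 0.2754 0.064 ]]
cross bar top inner, outer [[0.6437 0.307  0.069 ]
 [0.6574 0.3757 0.069 ]
 [0.6587 0.2412 0.069 ]]
```

The measured sizes agree with those given (blade 51x130 mm, handle 22 mm, plate 111 mm, rail gap 66 mm). I'll move above the lifter handle, turning first.

step_arm(steps=[[[0, 0, 0], [0, 0, -1]], [[0, 0, 0], [0, 0, -1]], [[0, 0, 0], [0, 0, -1]], [[0, 0, 0], [0, 0, -1]], [[0, 0, 0], [0, 0, -1]], [[0, 0, 0], [0, 0, -0.65]], [[-0.57, -1, 0], [0, 0, 0]], [[-0.57, -1, 0], [0, 0, 0]], [[-0.57, -1, 0], [0, 0, 0]], [[-0.57, -1, 0], [0, 0, 0]]], grip=-1, squeeze=60)

```text
time_s: 1.4
ee_pos: [0.3839, 0.3795, 0.2143]
orientation: [-3.141, -0.0, 3.092]
force: [0.5, 0.2, 0.4]
width: 0.0951
```

step_arm(steps=[[[-0.57, -1, 0], [0, 0, 0]], [[-0.57, -1, 0], [0, 0, 0]], [[-0.57, -1, 0.1], [0, 0, 0]], [[-0.57, -1, 0.2], [0, 0, 0]], [[-0.57, -1, 0.2], [0, 0, 0]], [[-0.57, -1, 0.2], [0, 0, 0]], [[-0.57, -1, 0.2], [0, 0, 0]], [[0, 0, 0], [0, 0, 0]], [[0, 0, 0], [0, 0, 0]], [[0, 0, 0], [0, 0, 0]]])

```text
time_s: 2.65
ee_pos: [0.5648, 0.0229, 0.1699]
orientation: [3.141, 0.0, 3.093]
force: [-0.6, 0.6, -0.8]
width: 0.095
```

```bash
python3 - <<'E'
from h import *
from workcell import *
import json
s=get_state(); print(s['ee_pos'],np.degrees(s['orientation']),s['qpos'])
p=camera_params('wrist'); im=snapshot('wrist')[:,:,::-1].copy(); cv2.imwrite('pics/w1.png',im)
p={k:np.array(v).tolist() for k,v in p.items()}; json.dump(p,open('w1.json','w'));print(p)
E
```

```text
[0.56479324 0.02291004 0.16994914] [1.79987284e+02 1.94667399e-02 1.77214660e+02] [-5.45416045e-02 -3.04311727e-02  1.88658859e+00  2.33407692e-04
  1.28509680e+00 -1.57679035e+00]
{'fovy': 65.92293487406307, 'cx': 276.82986874006417, 'cy': 210.90685102292827, 'origin': [0.4891775392835285, 0.025683811401621202, 0.34001801165698475], 'attitude': [2.871157365213599, -0.0011750096237619356, 1.5225134064956505]}
```

View pics/w1.png

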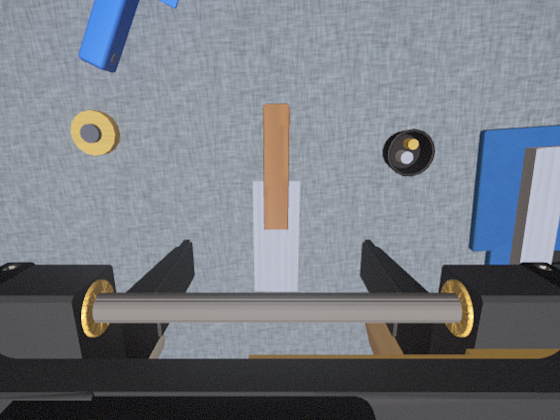

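The wrist view shows the wooden handle between the jaws, running from (276,103) to (276,229), with the blade's rear edge at row 181. I'll project the model onto this picture and the top one to refine the pose.

```bash
cat >> m.py <<'E'
import json
W=json.load(open('w1.json'))
h=p2w(W,[(263.5,103.5),(288.5,103.5),(263.5,229),(288,229)],.06);print('wrist handle rear/front',h)
print('blade rear',p2w(W,[(253,181),(300,181),(254.5,285),(298.5,285)],.002))
st=p2w(P,q([(118,193),(245,117),(295,113),(432,195)],7,365,140),.012); print('stop outer edges',st)
for a,b_ in((0,1),(2,3)):
    d=st[b_]-st[a]; print(np.degrees(np.arctan2(d[1],d[0])),np.linalg.norm(d))
E
python3 m.py|tail -16
```

```text
[0.6574 0.3757 0.069 ]
 [0.6587 0.2412 0.069 ]]
wrist handle rear/front [[0.4747 0.0157 0.06  ]
 [0.4757 0.0363 0.06  ]
 [0.5832 0.0093 0.06  ]
 [0.5843 0.0316 0.06  ]]
blade rear [[ 0.5488 -0.002   0.002 ]
 [ 0.5512  0.0476  0.002 ]
 [ 0.6703 -0.0085  0.002 ]
 [ 0.6728  0.0423  0.002 ]]
stop outer edges [[ 0.6571 -0.2839  0.012 ]
 [ 0.6884 -0.3349  0.012 ]
 [ 0.6902 -0.3546  0.012 ]
 [ 0.6575 -0.4063  0.012 ]]
-58.484452641186465 0.059818079714922326
-122.27131637562681 0.06125594042204381
```

```bash
cat >> m.py <<'E'
A=[];B=[]
for a,b_,s in((0,1,1),(2,3,-1)):
    ang=np.radians(-.4+32*s); n=np.array([np.cos(ang),np.sin(ang)]); A.append(n);B.append(n@((st[a]+st[b_])/2)[:2]-.068)
print('stop origin',np.linalg.solve(A,B))
im=cv2.imread('pics/top0.png')
big=cv2.resize(im[135:225,355:455],None,fx=6,fy=6,interpolation=cv2.INTER_CUBIC)
o=np.linalg.solve(A,B)
def T(pts,z,yaw,o):
    c,s_=np.cos(yaw),np.sin(yaw); return [(o[0]+c*x-s_*y,o[1]+s_*x+c*y,z) for x,y in pts]
def dr(pts,col):
    uv=(w2p(P,pts)-[355,135]+.5)*6-.5; cv2.polylines(big,[uv.round().astype(int)],True,col,1)
for s in(1,-1):
    # bars: along tangent; outer/inner
    a=np.radians(32*s); n=np.array([np.cos(a),np.sin(a)]); t=np.array([-np.sin(a),np.cos(a)])*s
    for t0 in(-.03,):
        pass
    q1=[n*.056+t*k for k in(-.03,.032)]+[n*.068+t*k for k in(.032,-.03)]
    dr(T(q1,.012,np.radians(-.4),o),(0,0,255))
th=np.linspace(0,6.28,60)
dr([(.613+.055*np.cos(k),-.3455+.055*np.sin(k),.006) for k in th],(0,255,0))
cv2.imwrite('pics/ov.png',big)
E
python3 m.py|tail -1
```

```text
stop origin [ 0.6153 -0.3458]
```

View pics/ov.png

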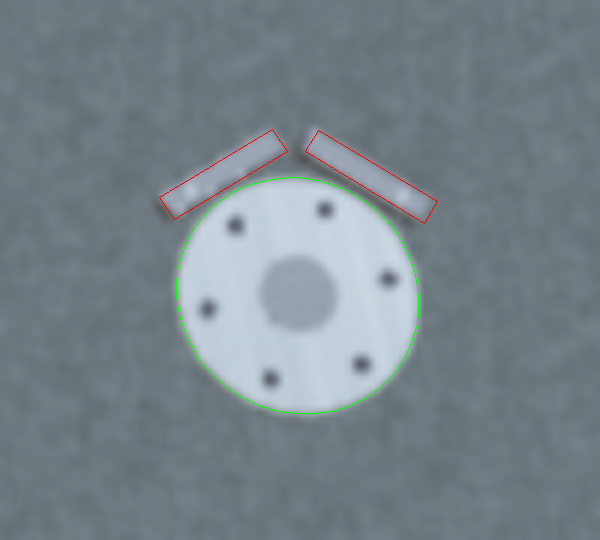

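step_arm(steps=[[[0.02, -0.03, 0.7], [0, 0, 0]], [[0, 0, 0.7], [0, 0, 0]], [[0, 0, 0.7], [0, 0, 0]], [[0, 0, 0.5], [0, 0, 0]], [[0, 0, 0.22], [0, 0, 0]], [[0, 0, 0], [0, 0, 0]], [[0, 0, 0], [0, 0, 0]]])

```text
time_s: 3.58
ee_pos: [0.5652, 0.0204, 0.0302]
orientation: [-3.142, 0.003, 3.092]
force: [0.8, -0.4, -0.1]
width: 0.0952
```

step_arm(steps=[[[0.02, 0, 0.02], [0, 0, 0]], [[0, 0, 0], [0, 0, 0]], [[0, 0, 0], [0, 0, 0]], [[0, 0, 0], [0, 0, 0]], [[0, 0, 0], [0, 0, 0]], [[0, 0, 0], [0, 0, 0]], [[0, 0, 0], [0, 0, 0]], [[0, 0, 0], [0, 0, 0]]], grip=1, squeeze=60)

```text
time_s: 4.58
ee_pos: [0.563, 0.0203, 0.0276]
orientation: [3.142, -0.0, 3.091]
force: [0.6, -0.3, 0.5]
width: 0.0217
```

step_arm(steps=[[[0, 0, -0.2], [0, 0, 0]], [[0, 0, -0.6], [0, 0, 0]], [[0, 0, -0.8], [0, 0, -0.31]], [[0, 0, -0.4], [0, 0, -0.31]], [[0, 0, 0], [0, 0, 0]], [[0, 0, 0], [0, 0, 0]]])

```text
time_s: 5.32
ee_pos: [0.5619, 0.0203, 0.1259]
orientation: [3.141, -0.003, 3.134]
force: [-0.0, 0.3, -1.4]
width: 0.0212
```

```bash
python3 - <<'E'
from h import *
from workcell import *
s=get_state(); print(s['ee_pos'],np.degrees(s['orientation']),s['force'],s['torque'],s['width'])
im=snapshot('scene')[:,:,::-1]; cv2.imwrite('pics/s2.png',im)
E
```

```text
[0.56192588 0.02031129 0.12593393] [ 1.79991661e+02 -1.57400460e-01  1.79583564e+02] [-0.02790215  0.26149157 -1.43823381] [ 0.05101801 -0.00307001  0.00375494] 0.02122726449880934
```

View pics/s2.png

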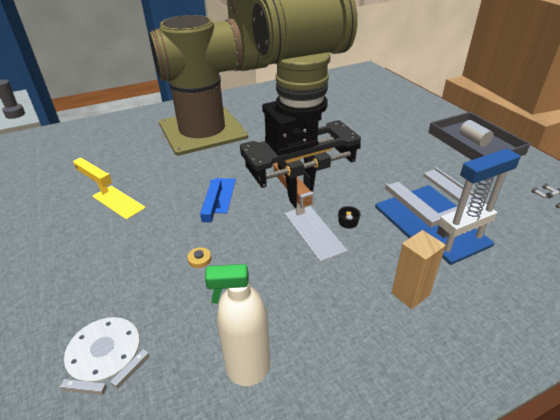

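The lifter is held, with the blade tip near (330,250). Now across to the front of the plate.

step_arm(steps=[[[0.35, -0.91, 0], [0, 0, 0]], [[0.35, -0.91, 0], [0, 0, 0]], [[0.35, -0.91, 0], [0, 0, 0]], [[0.35, -0.91, 0], [0, 0, 0]], [[0.35, -0.91, 0], [0, 0, 0]], [[0.35, -0.91, 0], [0, 0, 0]], [[0.35, -0.91, 0.2], [0, 0, 0]], [[0.33, -0.93, 0.4], [0, 0, 0]], [[0, 0, 0.4], [0, 0, 0]], [[0, 0, 0], [0, 0, 0]]])

```text
time_s: 6.62
ee_pos: [0.4195, -0.3415, 0.0739]
orientation: [3.136, -0.005, 3.134]
force: [0.4, 0.5, -2.0]
width: 0.0218
```

```bash
python3 - <<'E'
from h import *
from workcell import *
s=get_state(); print(s['ee_pos'],np.degrees(s['orientation']),s['force'],s['qpos'])
import pickle
pickle.dump({n:camera_params(n) for n in('scene','top','wrist')},open('cams.pkl','wb'))
for n in('scene','top'):
    im=snapshot(n)[:,:,::-1]; cv2.imwrite(f'pics/{n}3.png',im)
    P=camera_params(n)
    t=s['ee_pos']; yaw=np.radians(-.4); u=np.array([np.cos(yaw),np.sin(yaw),0]); v=np.array([-u[1],u[0],0])
    zb=t[2]-.0276+.001
    pts=np.array([[t[0],t[1],0]+u*a+v*b+[0,0,zb] for a,b in((.115,.025),(.115,-.025),(-.015,-.025),(-.015,.025))])
    uv=w2p(P,pts);print(n,uv)
    x0,y0=np.maximum(uv.min(0).astype(int)-30,0);x1,y1=uv.max(0).astype(int)+40
    s_=5; c=cv2.resize(im[y0:y1,x0:x1],None,fx=s_,fy=s_,interpolation=cv2.INTER_CUBIC)
    cv2.polylines(c,[(((uv-[x0,y0])+.5)*s_-.5).round().astype(int)],True,(0,0,255),1)
    print(c.shape,x0,y0); cv2.imwrite(f'pics/{n}3c.png',c[:600,:800])
E
```

```text
[ 0.41950261 -0.34154471  0.07392841] [179.6832365   -0.28971352 179.55722432] [ 0.43938492  0.49279381 -1.98433245] [-7.82788766e-01  2.09515824e-02  2.00840775e+00  4.56939685e-04
  1.11971423e+00 -2.34604396e+00]
scene [[107.32633681 287.55621939]
 [ 74.67816123 298.16135556]
 [ 69.62865271 246.71432365]
 [ 98.45840713 238.44371483]]
(650, 540, 3) 39 208
top [[399.84701856 208.96212382]
 [419.10833576 209.25098445]
 [421.64638583 259.65797571]
 [401.96784239 259.39165816]]
(605, 460, 3) 369 178
```

View pics/scene3c.png

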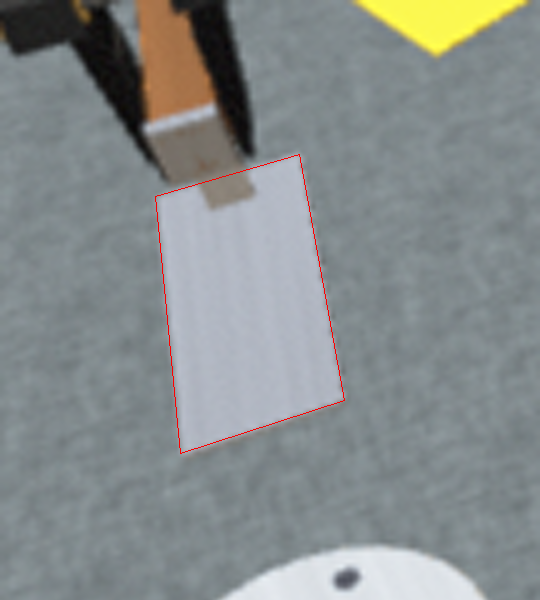

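View pics/top3c.png

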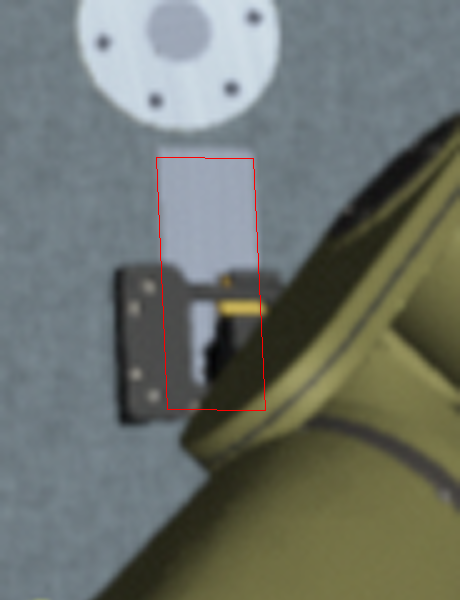

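```bash
python3 - <<'E'
from h import *
import pickle
P=pickle.load(open('cams.pkl','rb'))['scene']
im=cv2.imread('pics/scene3.png')
x0,y0,x1,y1=40,300,165,405;s_=6
big=cv2.resize(im[y0:y1,x0:x1],None,fx=s_,fy=s_,interpolation=cv2.INTER_CUBIC)
def dr(pts,col):
    cv2.polylines(big,[((w2p(P,pts)-[x0,y0]+.5)*s_-.5).round().astype(int)],True,col,1)
o=np.array([.6153,-.3458]);yaw=np.radians(-.4)
Ry=np.array([[np.cos(yaw),-np.sin(yaw)],[np.sin(yaw),np.cos(yaw)]])
for s in(1,-1):
    a=np.radians(32*s); n=np.array([np.cos(a),np.sin(a)]); t=np.array([-np.sin(a),np.cos(a)])*s
    q=[n*.056+t*k for k in(-.03,.032)]+[n*.068+t*k for k in(.032,-.03)]
    dr(np.array([[*(o+Ry@k),.012] for k in q]),(0,0,255))
th=np.linspace(0,6.28,80)
dr(np.array([(.613+.055*np.cos(k),-.3455+.055*np.sin(k),.007) for k in th]),(0,255,0))
cv2.imwrite('pics/ov2.png',big)
E
```

```text
(no output)
```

View pics/ov2.png

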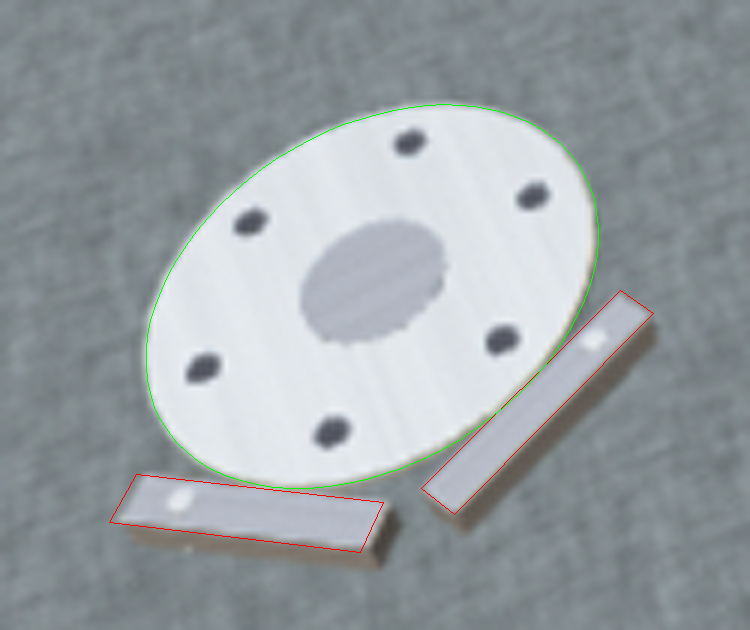

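Both views agree to about 2 mm. Next I'll correct y and lower the blade to the bench.

step_arm(steps=[[[0, -0.06, 0.3], [0, 0, 0]], [[0, 0, 0.3], [0, 0, 0]], [[0, 0, 0.2], [0, 0, 0]], [[0, 0, 0.1], [0, 0, 0]], [[0, 0, 0], [0, 0, 0]], [[0, 0, 0], [0, 0, 0]]])

```text
time_s: 7.48
ee_pos: [0.4217, -0.3471, 0.0331]
orientation: [-3.141, 0.001, 3.134]
force: [0.6, 0.3, -1.8]
width: 0.0216
```

step_arm(steps=[[[0, 0.04, 0.05], [0, 0, 0]], [[0, 0, 0.05], [0, 0, 0]], [[0, 0, 0], [0, 0, 0]], [[0, 0, 0], [0, 0, 0]]])

```text
time_s: 7.98
ee_pos: [0.4215, -0.3448, 0.0277]
orientation: [-3.142, 0.0, 3.135]
force: [-0.0, 0.4, -1.4]
width: 0.0218
```

step_arm(steps=[[[0, 0, 0.02], [0, 0, 0]], [[0, 0, 0], [0, 0, 0]], [[0, 0, 0], [0, 0, 0]]])

```text
time_s: 8.35
ee_pos: [0.4217, -0.3449, 0.0274]
orientation: [-3.142, 0.0, 3.135]
force: [-2.7, 2.5, 5.3]
width: 0.022
```

step_arm(steps=[[[-0.15, 0, 0], [0, 0, 0]], [[-0.15, 0, 0], [0, 0, 0]], [[-0.15, 0, 0], [0, 0, 0]], [[-0.15, 0, 0], [0, 0, 0]], [[-0.15, 0, 0], [0, 0, 0]], [[-0.15, 0, 0], [0, 0, 0]]])

```text
time_s: 9.1
ee_pos: [0.4658, -0.3459, 0.0275]
orientation: [-3.14, -0.002, 3.135]
force: [-6.0, -0.7, 7.4]
width: 0.0219
```

```bash
python3 - <<'E'
from h import *
from workcell import *
s=get_state(); print(s['ee_pos'],s['force'])
im=snapshot('scene')[:,:,::-1]; cv2.imwrite('pics/s4.png',cv2.resize(im[220:420,20:220],None,fx=3,fy=3,interpolation=cv2.INTER_CUBIC))
E
```

```text
[ 0.46581215 -0.3458894   0.02747108] [-6.0180255  -0.66156253  7.37407921]
```

View pics/s4.png

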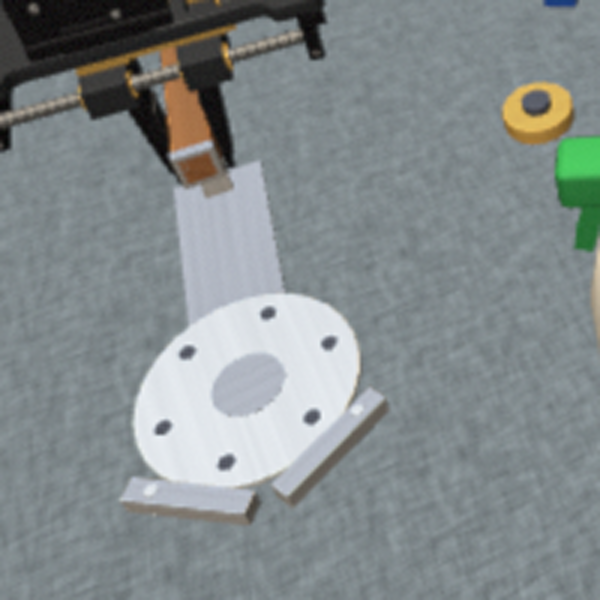

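The blade has entered under the plate's near edge and the plate sits in the V. I'll push on.

step_arm(steps=[[[-0.15, 0, 0], [0, 0, 0]], [[-0.15, 0, 0], [0, 0, 0]], [[-0.15, 0, 0], [0, 0, 0]], [[-0.15, 0, 0], [0, 0, 0]], [[-0.15, 0, 0], [0, 0, 0]], [[-0.15, 0, 0], [0, 0, 0]], [[-0.15, 0, 0], [0, 0, 0]], [[-0.15, 0, 0], [0, 0, 0]], [[-0.15, 0, 0], [0, 0, 0]], [[0, 0, 0], [0, 0, 0]]])

```text
time_s: 10.4
ee_pos: [0.5336, -0.3462, 0.0274]
orientation: [-3.141, -0.001, 3.135]
force: [-4.1, 0.7, 5.9]
width: 0.0218
```

```bash
python3 - <<'E'
from h import *
from workcell import *
s=get_state(); print(s['ee_pos'],s['force'])
im=snapshot('scene')[:,:,::-1]; cv2.imwrite('pics/s5.png',cv2.resize(im[220:420,20:220],None,fx=3,fy=3,interpolation=cv2.INTER_CUBIC))
E
```

```text
[ 0.53361218 -0.34622502  0.02737268] [-4.07567488  0.68695665  5.90432985]
```

View pics/s5.png

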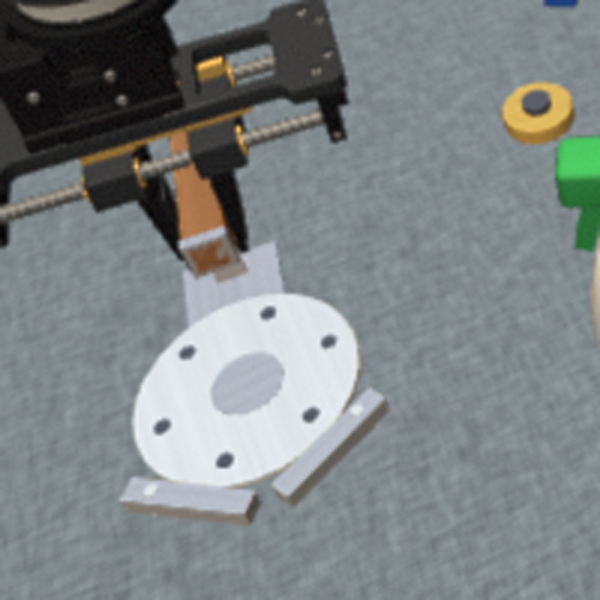

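The blade is home and the plate hasn't been displaced. Gentle lift, then check.

step_arm(steps=[[[0.01, 0, -0.04], [0, 0, 0]], [[0, 0, -0.08], [0, 0, 0]], [[0, 0, -0.12], [0, 0, 0]], [[0, 0, -0.2], [0, 0, 0]], [[0, 0, -0.2], [0, 0, 0]], [[0, 0, -0.2], [0, 0, 0]], [[0, 0, -0.1], [0, 0, 0]], [[0, 0, 0], [0, 0, 0]], [[0, 0, 0], [0, 0, 0]]])

```text
time_s: 11.58
ee_pos: [0.5332, -0.3454, 0.0732]
orientation: [3.141, -0.001, 3.134]
force: [0.4, -0.2, -3.3]
width: 0.0218
```

```bash
cat > plate.py <<'E'
# overlay / fit plate ellipse from scene & top, given expected blade
from h import *
from workcell import *
import sys
tag=sys.argv[1]; yawdeg=float(sys.argv[2])
s=get_state(); t=s['ee_pos']; print(t,np.degrees(s['orientation']),s['force'],s['torque'],s['width'])
yaw=np.radians(yawdeg); u=np.array([np.cos(yaw),np.sin(yaw),0]); v=np.array([-u[1],u[0],0])
base=np.array([t[0],t[1],t[2]-.0276])
th=np.linspace(0,2*np.pi,120)
for n in('scene','top'):
    P=camera_params(n); im=snapshot(n)[:,:,::-1].copy(); cv2.imwrite(f'pics/{n}_{tag}.png',im)
    bl=np.array([base+u*a+v*b+[0,0,.002] for a,b in((.115,.025),(.115,-.025),(-.015,-.025),(-.015,.025))])
    c=base+u*.08+[0,0,.009]
    pl=np.array([c+u*.055*np.cos(k)+v*.055*np.sin(k) for k in th])
    pl2=pl-[0,0,.004]
    uv=w2p(P,np.r_[bl,pl]); x0,y0=np.maximum(uv.min(0).astype(int)-20,0); x1,y1=uv.max(0).astype(int)+20
    s_=min(6,int(600/max(x1-x0,y1-y0)))
    C=cv2.resize(im[y0:y1,x0:x1],None,fx=s_,fy=s_,interpolation=cv2.INTER_CUBIC)
    for pts,col in((bl,(0,0,255)),(pl,(0,200,0))):
        cv2.polylines(C,[((w2p(P,pts)-[x0,y0]+.5)*s_-.5).round().astype(int)],True,col,1)
    cv2.imwrite(f'pics/{n}_{tag}c.png',C)
E
python3 plate.py a -.4
```

```text
[ 0.53316962 -0.34535941  0.07322973] [ 1.79973372e+02 -3.53435607e-02  1.79591565e+02] [ 0.38388115 -0.17619146 -3.32755633] [ 0.06238525  0.1639052  -0.00953063] 0.021817941078207052
```

View pics/scene_ac.png

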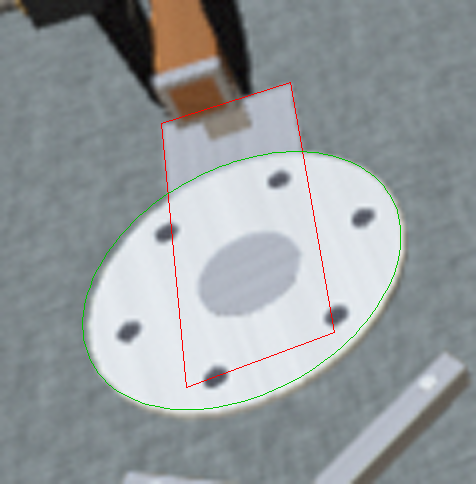

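View pics/top_ac.png

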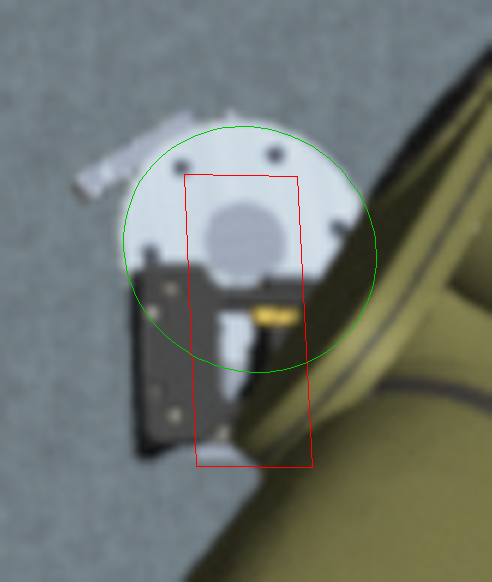

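The plate rides on the blade, centred on the seat to about 1–2 mm in the scene view. Raise and retreat, with smooth ramps.

step_arm(steps=[[[0.05, 0, -0.1], [0, 0, 0]], [[0.15, 0, -0.2], [0, 0, 0]], [[0.25, 0, -0.25], [0, 0, 0]], [[0.35, 0, -0.25], [0, 0, 0]], [[0.4, 0, -0.2], [0, 0, 0]], [[0.4, 0, -0.1], [0, 0, 0]], [[0.35, 0, -0.05], [0, 0, 0]], [[0.2, 0, 0], [0, 0, 0]], [[0.1, 0.1, 0], [0, 0, 0]], [[0, 0.25, 0], [0, 0, 0]]])

```text
time_s: 12.92
ee_pos: [0.4209, -0.3268, 0.131]
orientation: [3.141, -0.0, 3.134]
force: [0.6, 0.9, -3.8]
width: 0.0215
```

step_arm(steps=[[[0, 0.4, 0], [0, 0, 0]], [[0, 0.55, 0], [0, 0, 0]], [[0, 0.65, 0], [0, 0, 0]], [[0, 0.65, 0], [0, 0, 0]], [[0, 0.65, 0], [0, 0, 0]], [[0, 0.65, 0], [0, 0, 0]], [[0, 0.65, 0], [0, 0, 0]], [[0, 0.65, 0], [0, 0, 0]], [[0, 0.65, 0], [0, 0, 0]], [[0, 0.65, 0], [0, 0, 0]]])

```text
time_s: 14.18
ee_pos: [0.4227, -0.0174, 0.1311]
orientation: [3.141, 0.0, 3.136]
force: [0.1, 0.1, -3.7]
width: 0.0218
```

step_arm(steps=[[[0, 0.65, 0], [0, 0, 0]], [[0, 0.65, 0], [0, 0, 0]], [[0, 0.65, 0], [0, 0, 0]], [[0, 0.65, 0], [0, 0, 0]], [[0, 0.65, 0], [0, 0, 0]], [[0, 0.65, 0], [0, 0, 0]], [[0, 0.65, 0], [0, 0, 0]], [[0, 0.6, 0], [0, 0, 0]], [[0, 0.5, 0], [0, 0, -0.1]], [[0, 0.35, 0], [0, 0, -0.2]]])

```text
time_s: 15.42
ee_pos: [0.4241, 0.282, 0.131]
orientation: [3.141, -0.001, -3.125]
force: [-0.1, -0.2, -3.1]
width: 0.0217
```

step_arm(steps=[[[0, 0.2, 0], [0, 0, 0]], [[0, 0.1, 0], [0, 0, 0]], [[0, 0, 0], [0, 0, 0]], [[0, 0, 0], [0, 0, 0]], [[0, 0, 0], [0, 0, 0]]])

```text
time_s: 16.05
ee_pos: [0.4251, 0.2947, 0.1311]
orientation: [-3.141, -0.0, -3.129]
force: [-0.3, -0.8, -3.0]
width: 0.0216
```

```bash
python3 plate.py b .8; cat > scale.py <<'E'
from h import *
import pickle,sys
Ps=pickle.load(open('cams.pkl','rb'))
f,n,ox,oy,yd,x0,y0,x1,y1,s_,out,dn=sys.argv[1:13]
P=Ps[n]; im=cv2.imread(f); x0,y0,x1,y1,s_=map(int,(x0,y0,x1,y1,s_)); o=np.array([float(ox),float(oy)]); yaw=np.radians(float(yd)); dn=float(dn)
M=np.array([[np.cos(yaw),-np.sin(yaw)],[np.sin(yaw),np.cos(yaw)]])
C=cv2.resize(im[y0:y1,x0:x1],None,fx=s_,fy=s_,interpolation=cv2.INTER_CUBIC)
def dr(q,z,col):
    pts=np.array([[*(o+M@np.array(k)),z] for k in q]); cv2.polylines(C,[((w2p(P,pts)-[x0,y0]+.5)*s_-.5).round().astype(int)],True,col,1)
for s in(1,-1): dr([(-.056,.034*s),(.066,.034*s),(.066,.063*s),(-.056,.063*s)],.064-dn,(0,0,255))
dr([(-.07,.075),(-.07,-.075),(.06,-.075),(.06,.075)],.012,(0,255,255))
cv2.imwrite(out,C)
E
python3 scale.py pics/scene_b.png scene .577 .3068 .8 360 130 510 265 5 pics/sc1.png 0
python3 scale.py pics/top0.png top .578 .3068 .8 110 110 245 230 5 pics/sc2.png 0
```

```text
[0.42514227 0.29474612 0.13114845] [-1.79991740e+02 -1.90339643e-03 -1.79250450e+02] [-0.30447351 -0.78559144 -3.01406122] [ 0.00487214  0.19851675 -0.03797979] 0.021628693429431693
```

View pics/sc1.png

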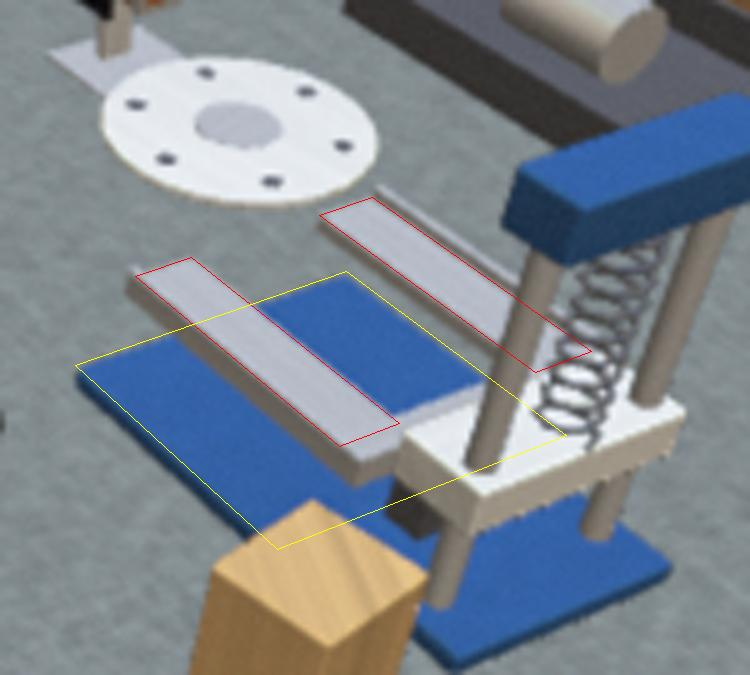

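View pics/sc2.png

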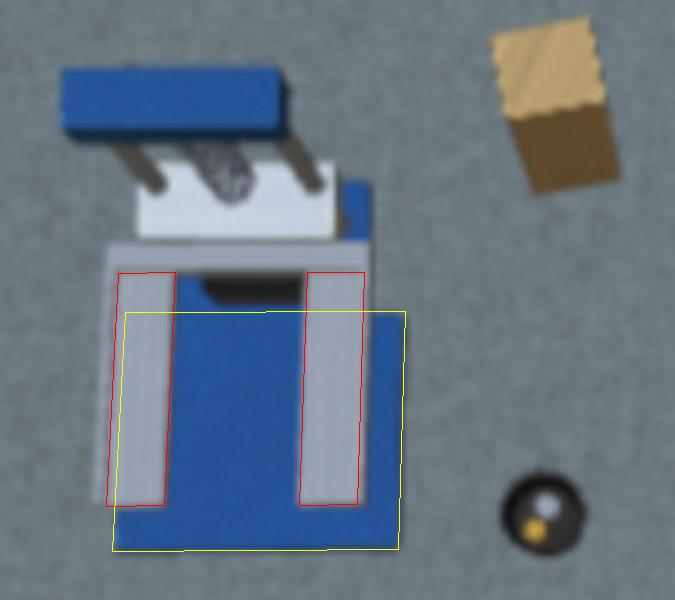

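View pics/scene_bc.png

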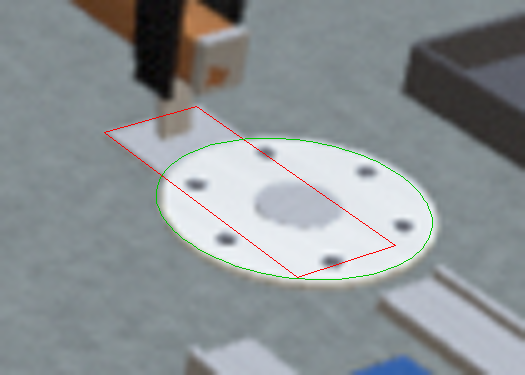

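The scale model overlays well in both views (origin about (0.577, 0.307), yaw 0.8°). Move in over the pan.

step_arm(steps=[[[-0.05, 0.05, 0], [0, 0, 0]], [[-0.15, 0.1, 0], [0, 0, 0]], [[-0.25, 0.05, 0], [0, 0, 0]], [[-0.3, 0, 0.1], [0, 0, 0]], [[-0.3, 0, 0.15], [0, 0, 0]], [[-0.24, 0, 0.15], [0, 0, 0]], [[-0.1, 0, 0.12], [0, 0, 0]], [[-0.05, 0, 0], [0, 0, 0]], [[0, 0, 0], [0, 0, 0]], [[0, 0, 0], [0, 0, 0]]])

```text
time_s: 17.4
ee_pos: [0.4968, 0.3064, 0.1056]
orientation: [3.141, 0.001, -3.127]
force: [0.6, 0.2, -3.9]
width: 0.022
```

```bash
python3 plate.py c .8; python3 scale.py pics/scene_c.png scene .577 .3068 .8 360 130 510 265 5 pics/sc1.png 0;python3 scale.py pics/top_c.png top .578 .3068 .8 110 110 245 230 5 pics/sc2.png 0
```

```text
[0.49684347 0.30640766 0.10561486] [ 1.79981508e+02  3.25828902e-02 -1.79189474e+02] [ 0.64292731  0.24855413 -3.90064984] [0.03284812 0.20906004 0.00428711] 0.02200019954221463
```

View pics/sc1.png

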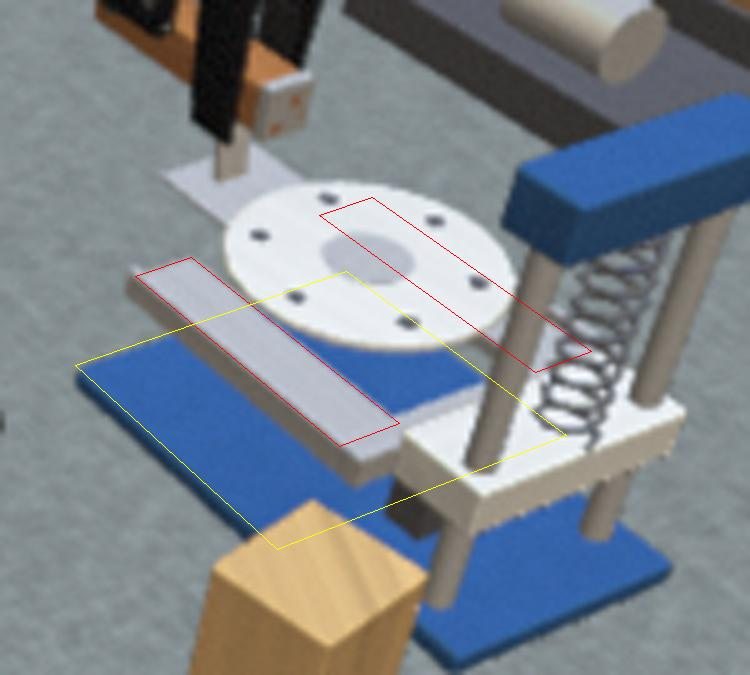

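View pics/sc2.png

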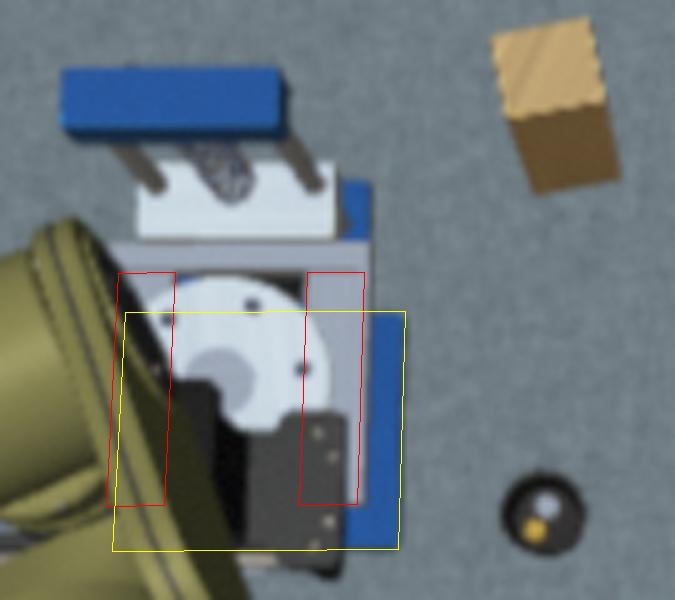

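View pics/scene_cc.png

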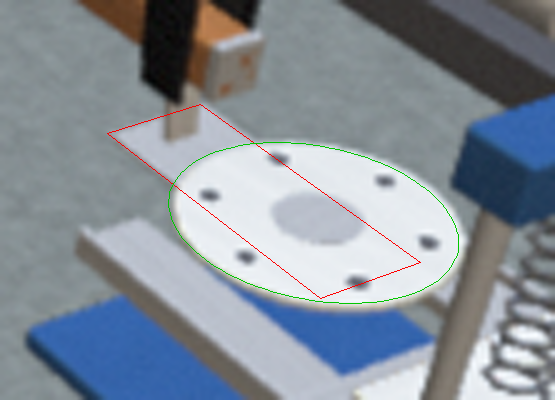

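```bash
python3 - <<'E'
from h import *
import pickle
P=pickle.load(open('cams.pkl','rb'))
x0,y0=110,110
print(p2w(P['top'],[(222.5/5-.5+110,380.5/5-.5+110)],.087))
print(p2w(P['scene'],[(368.5/5-.5+360,258.5/5-.5+130)],.087),p2w(P['scene'],[(368.5/5-.5+360,258.5/5-.5+130)],.086))
E
```

```text
[[0.58108506 0.30805764 0.087     ]]
[[0.57787214 0.3100701  0.087     ]] [[0.57686503 0.31122333 0.086     ]]
```

step_arm(steps=[[[0.02, -0.02, 0.05], [0, 0, 0]], [[0.02, -0.02, 0.08], [0, 0, 0]], [[0, 0, 0.06], [0, 0, 0]], [[0, 0, 0.04], [0, 0, 0]], [[0, 0, 0.03], [0, 0, 0]], [[0, 0, 0.03], [0, 0, 0]], [[0, 0, 0.03], [0, 0, 0]], [[0, 0, 0.03], [0, 0, 0]], [[0, 0, 0.03], [0, 0, 0]], [[0, 0, 0.03], [0, 0, 0]]])

```text
time_s: 18.75
ee_pos: [0.495, 0.3043, 0.0846]
orientation: [3.141, 0.0, -3.128]
force: [-0.4, -0.7, -3.1]
width: 0.0217
```

step_arm(steps=[[[0, 0, 0.03], [0, 0, 0]], [[0, 0, 0.03], [0, 0, 0]], [[0, 0, 0.03], [0, 0, 0]], [[0, 0, 0.03], [0, 0, 0]], [[0, 0, 0.03], [0, 0, 0]], [[0, 0, 0.03], [0, 0, 0]], [[0, 0, 0.03], [0, 0, 0]], [[0, 0, 0.03], [0, 0, 0]], [[0, 0, 0], [0, 0, 0]]])

```text
time_s: 19.88
ee_pos: [0.4949, 0.3042, 0.0726]
orientation: [-3.142, -0.0, -3.128]
force: [0.2, -0.8, -2.4]
width: 0.0222
```

```bash
python3 plate.py d .8; python3 scale.py pics/scene_d.png scene .577 .3068 .8 360 130 510 265 5 pics/sc1.png .012
```

```text
[0.49492429 0.30417266 0.07258341] [-1.79996614e+02 -1.80283344e-03 -1.79206694e+02] [ 0.21623586 -0.7580207  -2.43563769] [ 0.02145102  0.01846801 -0.00335746] 0.022177755299253053
```

View pics/sc1.png

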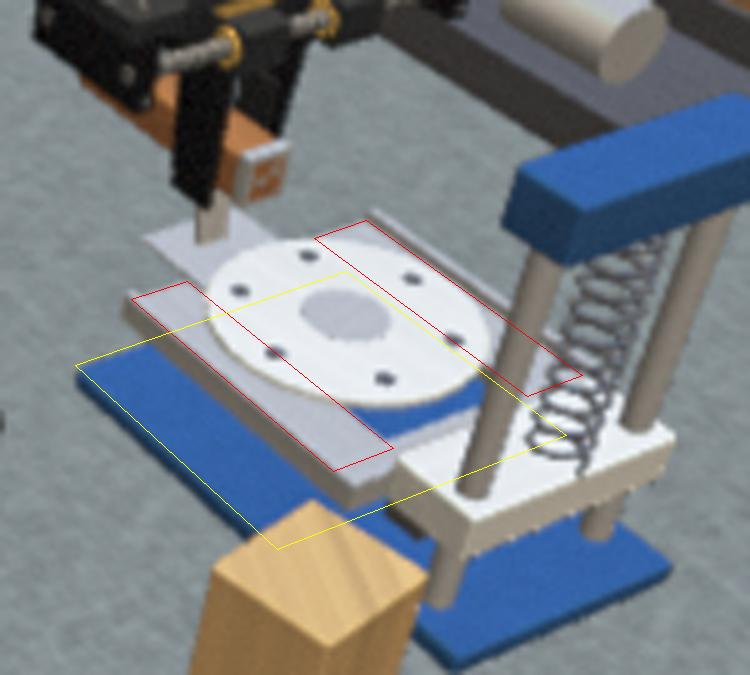

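The pan is fully down with the plate flat on its rails, and the wrist moment has dropped from 0.21 to 0.02 N·m, so the blade is free. Lower a bit more, then draw it out.

step_arm(steps=[[[0, 0, 0.06], [0, 0, 0]], [[0, 0, 0.06], [0, 0, 0]], [[0, 0, 0.02], [0, 0, 0]], [[0.05, 0, 0], [0, 0, 0]], [[0.15, 0, 0], [0, 0, 0]], [[0.2, 0, 0], [0, 0, 0]], [[0.2, 0, 0], [0, 0, 0]], [[0.2, 0, 0], [0, 0, 0]]])

```text
time_s: 20.98
ee_pos: [0.454, 0.3036, 0.0657]
orientation: [3.142, -0.0, -3.128]
force: [-0.2, -0.6, -1.9]
width: 0.0217
```

```bash
python3 plate.py e .8; python3 scale.py pics/scene_e.png scene .577 .3068 .8 360 130 510 265 5 pics/sc1.png .012
```

```text
[0.45403601 0.30364041 0.06569802] [ 1.79999647e+02 -2.51620269e-04 -1.79194265e+02] [-0.17977265 -0.58083463 -1.94428492] [ 0.04467981  0.02481848 -0.00217266] 0.02174104651414822
```

View pics/sc1.png

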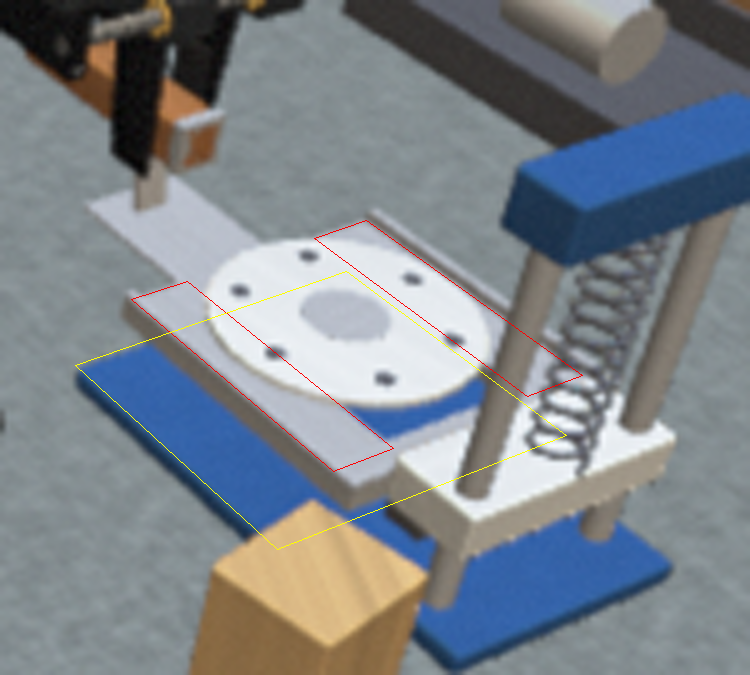

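The plate did not move. Carry on withdrawing.

step_arm(steps=[[[0.25, 0, 0], [0, 0, 0]], [[0.25, 0, 0], [0, 0, 0]], [[0.25, 0, 0], [0, 0, 0]], [[0.25, 0, 0], [0, 0, 0]], [[0.25, 0, 0], [0, 0, 0]], [[0.25, 0, 0], [0, 0, 0]], [[0.25, 0, 0], [0, 0, 0]], [[0.15, 0, 0], [0, 0, 0]], [[0, 0, 0], [0, 0, 0]]])

```text
time_s: 22.2
ee_pos: [0.3595, 0.3024, 0.0656]
orientation: [3.142, 0.0, -3.127]
force: [-0.2, -0.0, -0.7]
width: 0.022
```

step_arm(steps=[[[0, 0, 0.2], [0, 0, 0]], [[0, 0, 0.2], [0, 0, 0]], [[0, 0, 0.2], [0, 0, 0]], [[0, 0, 0.1], [0, 0, 0]], [[0, 0, 0.04], [0, 0, 0]], [[0, 0, 0], [0, 0, 0]], [[0, 0, 0], [0, 0, 0]]])

```text
time_s: 23.08
ee_pos: [0.3602, 0.3025, 0.0291]
orientation: [3.141, 0.001, -3.128]
force: [-0.3, 0.0, -1.9]
width: 0.0221
```

step_arm(steps=[[[0, 0, 0.03], [0, 0, 0]], [[0, 0, 0.01], [0, 0, 0]], [[0, 0, 0], [0, 0, 0]], [[0, 0, 0], [0, 0, 0]]])

```text
time_s: 23.58
ee_pos: [0.3604, 0.3026, 0.0273]
orientation: [3.141, 0.001, -3.128]
force: [-0.8, -0.7, 4.5]
width: 0.0214
```

On the bench (contact 4.5 N). Open slowly and rise.

step_arm(steps=[[[0, 0, 0], [0, 0, 0]], [[0, 0, 0], [0, 0, 0]], [[0, 0, 0], [0, 0, 0]], [[0, 0, 0], [0, 0, 0]], [[0, 0, 0], [0, 0, 0]], [[0, 0, 0], [0, 0, 0]]], grip=-0.1)

```text
time_s: 24.32
ee_pos: [0.3599, 0.3023, 0.0267]
orientation: [3.142, 0.0, -3.128]
force: [-0.4, -0.4, 0.6]
width: 0.0527
```

step_arm(steps=[[[0, 0, -0.2], [0, 0, 0]], [[0, 0, -0.5], [0, 0, 0]], [[0, 0, -0.8], [0, 0, 0]], [[0, 0, -0.9], [0, 0, 0]], [[0, 0, -0.6], [0, 0, 0]], [[0, -0.8, 0], [0, 0, 0]], [[0, -0.8, 0], [0, 0, 0]], [[0, -0.8, 0], [0, 0, 0]], [[0, 0, 0], [0, 0, 0]], [[0, 0, 0], [0, 0, 0]]])

```text
time_s: 25.58
ee_pos: [0.3618, 0.1827, 0.1773]
orientation: [3.141, 0.001, -3.128]
force: [0.2, 0.2, 0.3]
width: 0.0527
```

```bash
python3 - <<'E'
from h import *
from workcell import *
print(get_state()['ee_pos'],get_state()['width'])
for n in('scene','top'):
    im=snapshot(n)[:,:,::-1]; cv2.imwrite(f'pics/{n}_f.png',im)
im=cv2.imread('pics/top_f.png'); cv2.imwrite('pics/top_fc.png',cv2.resize(im[110:290,90:240],None,fx=3.3,fy=3.3,interpolation=cv2.INTER_CUBIC))
E
python3 scale.py pics/top_f.png top .578 .3068 .8 110 110 245 230 5 pics/sc2.png .012
```

```text
[0.36181169 0.18267746 0.17731705] 0.05266236618969194
```

View pics/scene_f.png

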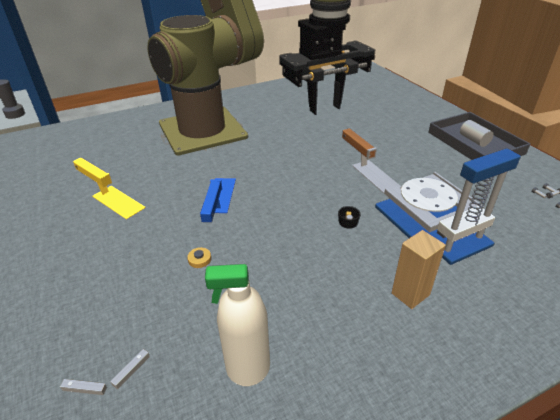

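View pics/top_fc.png

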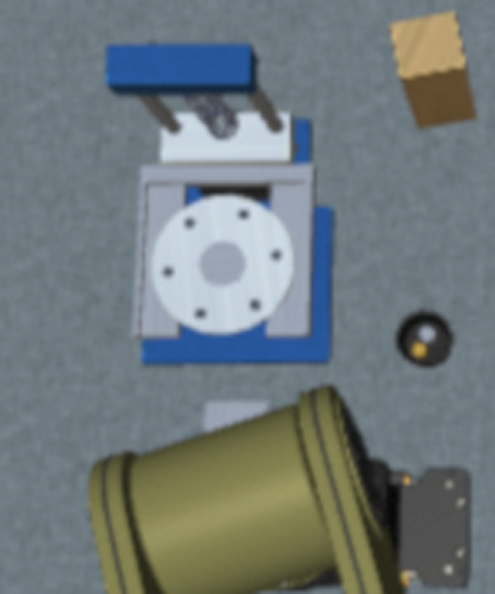

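View pics/sc2.png

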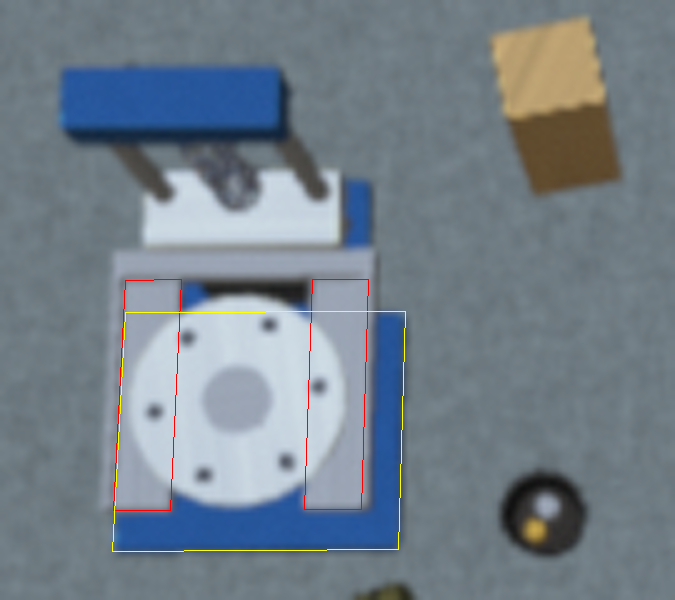

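The plate is within about 4 mm of the pan centre, and the rails match the model at the fully-down height. The lifter lies flat with its tip about 30 mm clear of the base, and the bystanders stand where they were. Handing in.

```bash
python3 - <<'E'
import cv2,numpy as np
a=cv2.imread('pics/top0.png').astype(int);b=cv2.imread('pics/top_f.png').astype(int)
for n,(x0,y0,x1,y1) in dict(block=(205,108,240,152),cup=(205,200,232,225),wheel=(325,215,348,238),bottle=(318,100,365,155)).items():
    print(n,np.abs(a-b)[y0:y1,x0:x1].max())
from workcell import *
print(finish_job())
E
```

```text
block 6
cup 6
wheel 7
bottle 7
the job is handed in; nothing more can be done
None
```

I slid the lifter's blade under the plate, carried the plate to the scale and set it on the pan. I then drew the lifter out and laid it flat on the bench, and handed in at about 25.7 s of the 64 s allowed. The hand-in reports no verdict, so everything below comes from my own measurements.

- **Plate:** it lies flat on the rails, about 4 mm from the pan's centre in the top view. The limit is 15 mm.
- **Pan:** the rails line up with the model at the fully-down height, and the wrist moment fell from 0.21 to 0.02 N·m once the plate was set down.
- **Lifter:** it rests on its blade, released, with the tip about 30 mm clear of the scale's base.
- **Bystanders:** the bottle, block, wheel and cup did not move; the before and after top pictures there differ only by image noise.
- **Disagreement:** the top camera read positions 2–4 mm further along x than the scene camera and the arm. This is well inside the tolerances.

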